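Tip up a sunk shoe sole and stand it to dry

ROBOT

A 6-joint arm with a two-finger parallel gripper is mounted at the origin on the work surface. World frame = base frame: x ahead of the robot, y to its left, z up, the work surface at z = 0. Lengths are in mm, angles in degrees, forces in N, time in s.
With the tool pointing down it reaches from about 350 to 850 mm from the base axis. Payload 8.1 kg.
Tool frame: the origin (TCP) lies at the very end of the fingers, on their centre line; the grasp point (between the pads) lies r.tcp_to_grasp behind it (r.tcp_to_grasp is the distance from the TCP to the grasp point, in mm); z points along the fingers, y is the line along which they close (so a half turn about z gives the same grasp; the last joint's range is limited). The gripper opens to 85 mm and grips with 20 to 120 N. Pads are 22 mm wide; open, the fingers measure 114 mm over their backs; the gripper's body (76 mm by 85 mm) begins 54 mm behind the grasp point. The pads swing forward as they close: fully open they stand 13 mm farther back than shut.
Start: joints at [64.32, 7.471, 85.268, -0, 87.261, -4.893], TCP at [212.915, 560.957, 199.092] pointing down, gripper open.
Joint ranges: [-169.43, 169.43], [-51.17, 129.36], [1.28, 143.12], [-76.62, 256.62], [0, 156.53], [-152.29, 152.29]. Speed limits (degrees/s): [136.94, 136.94, 159.86, 180, 180, 180].

INTERFACE

Orientations are given as [roll, pitch, yaw] about the fixed x, y, z axes, in that order (R = Rz(yaw) Ry(pitch) Rx(roll)).
In Python, from bench import r gives the robot as it stands.
- The arm moves only by the shell command python3 -m handwheel 'ROWS' [OPENING] [FORCE]. ROWS is JSON, a list of rows, each a list of 4 numbers: the shift along the tool's x, y, z in m, then the turn about the tool's z in degrees. A call has 1 to 10 rows; each row shifts and turns the commanded pose from where the row before left it, along the tool's axes as they then stand; what a row does not reach is not made up. A row lasts 1/10 s, in which the tool goes at most 50 mm and 8.59 degrees, less where a joint would pass 70% of its speed; a pose out of reach is approached as far as the arm can. A call is refused whole if a number of a shift passes 0.05 or a number of a turn 8.59, either way. A call with a gripper value outside its range is refused whole. OPENING is the finger opening in m, from 0 to 0.0854, set as the call begins (- or left out, the last holds). The fingers move at their own pace and stop on an object; FORCE is the grip in N (left out, the last holds). Time passes only in rows, so rows that do not move let the fingers close. It gives the time, the measured TCP pose, the force, the opening and the grip force at its end, in the units of the state.
- r.sense(): the state, without advancing time (a new reading comes with each control period).
- r.snapshot(name): name is "scene" or "top" or "wrist"; returns the picture (400x640x3 uint8, red, green, blue); there is no depth.
- r.camera_params(name): a dict with "fx", "fy", "cx", "cy" (pixels), "R" (3x3) and "t" (3): a world point X has camera coordinates R X + t; the wrist camera has in their place "mount" (4x4, takes a point from camera to tool coordinates, whose origin is the TCP and whose axes are the flange's). Camera axes: x right, y down, z forward; pixel columns grow to the right and rows downward; lengths in mm; the calibration is good to about 2 mm. A picture is of the moment at which its call begins: read the wrist's pose just before it. camera_params takes no time and is no camera call.
- r.hand_in(): hands the job in; it is judged then, once.
The state is a dict: "time": time; "joint_pos": joint angles; "qd": joint speeds; "joint_efforts": joint torques, N m; "tool_pos": TCP position; "tcp_rot": TCP orientation; "ft_force": force on the tool from outside, world axes, zero at the start; "wrist_torque": the same for the moment, N m; "finger_gap": finger opening in mm; "grip_force": force on a finger pad.
Only numpy, scipy, OpenCV 4.12 (cv2) and the standard library are available. Lean on these libraries where they do the work, as an engineer would, in place of code of your own. Each camera call takes 0.05 s, during which the arm holds its last target. There are 200 camera calls.

TASK

A tan shoe sole lies flush in the pocket of the white work pad, so that it cannot be gripped. Press its heel end down into the open well until the toe has swung fully up, then take the sole by its raised toe, lift it out and set it on the empty blue drying stand, heel down on the ledge behind the yellow lip, centred and leaning flat against the sloping board, top face outwards. Do not drop it or let it touch the bench, and leave the other things on the bench where they are.

Things in the scene. Friction and masses are not known exactly. Their poses are not given: they have to be found in the camera images.
- pad: White work pad fixed to the bench, x -175 to +130, y -80 to +80, 62 mm high; origin on the bench under the bed's pivot, x along the pocket. The pocket (102 mm wide, x -139 to +122) holds the sole from x=-135 to +45, top flush at z=62. Under the toe half (x -139 to -60) is a solid ledge, top z=54; the tip-up bed lies at x -55 to +51. Beside the heel (x -45 to +50) the pocket narrows to 76 mm.
- well (a point): Middle of the open well in the pad at the heel (pad x=89, y=0, z=62): it spans pad x=52 to 122, y=-51 to 51 and is open down to the bench, so that a finger can follow the heel down.
- pivot (a point): Pivot of the tip-up bed (pad x=0, z=48 mm); the axis is the pad's y. Bed: aluminium, 106 x 68 x 8 mm, its upper face 6 mm above the pivot when level, so the sole's top face is 14 mm above it. A yellow strip at the bed's heel end (x=46 to 51, 5 mm tall) stops the sole sliding off. The sole overhangs the bed by 80 mm at the toe.
- bed (a joint): Angle (rad) of the tip-up bed under the sole: 0 level (start), 1.05 (60 degrees) fully tipped at a hard stop. As it grows, the heel end (pad +x) goes down and the toe end up. The stiff hinge stays where it is left, with the sole on it; pressing the heel 30 mm beyond the pivot takes about 6 to 12 N. Beware: the rising toe comes up close behind a tool that presses the heel.
- sole: Tan flat rigid shoe sole, loose, 180 mm long (x), 96 mm wide at the ball, 70 mm at the heel, 8 mm thick, about 0.14 kg. Origin at the centre of its underside; toe end at x=-90, heel end (grey patch on top) at x=+90, z out of the top face. It starts parallel to the pad, origin at pad x=-45, z=54 mm.
- sole_toe (a point): The tip of the sole's toe, on the underside (sole x=-90 mm).
- sole_heel (a point): The end of the sole's heel, on the underside (sole x=+90 mm).
- stand: The EMPTY blue drying stand, fixed, 124 mm wide (y), base x=-65 to +85. Origin under it on the bench, z up. Its board, 105 mm long, slopes at 60 degrees: from its foot at x=45, z=30 mm it rises towards -x (direction -0.5, 0, 0.866) to x=-7.5, z=121; its face looks to +x and up (normal 0.866, 0, 0.5). A sole on it projects 75 mm beyond the board's top, toe up.
- ledge (a point): Middle of the inner corner between the stand's board and its ledge (stand x=45, y=0, z=30 mm); the underside of the heel end belongs here. The ledge stands out square from the board's face; a yellow lip 8 mm tall closes it 19 mm out from the face.
- full_stand: An identical fixed stand, already holding one tan and one black sole. Not to be used. Same frame as stand; 200 mm high in all.
- last_green: Bystander: green plastic shoe last, loose, about 205 x 62 x 85 mm, origin under it.
- last_red: Bystander: red plastic shoe last, loose, about 205 x 62 x 85 mm.
- spool: Bystander: black thread cone, 68 mm wide, 95 mm tall.
- glue: Bystander: white jar with red cap, 60 mm wide, 130 mm tall.
- brush: Bystander: wooden brush lying on the bench, 180 mm long.
- hammer: Bystander: hammer lying on the bench, 240 mm long.

How it is judged (in metres and radians):
On the way, in this order (a step that is already met when the one before it is completed fails the run):
1. the bed is tipped up by at least 0.85 rad with the sole lying on it (value of joint bed above 0.85 rad and contact force between sole and pad above 0.2 N and x of sole in the frame of pad below 0 m), for 0.2 s.
2. the sole is lifted off the pad and its bed (contact force between sole and pad below 0.02 N and height (world z) of sole above 0.125 m), for 0.2 s.
At the end, for the whole second after the job is handed in: The sole rests released on the empty stand, toe up, top face outwards: heel end at the inner corner of ledge and board within 14 mm (10 mm in height, 22 mm sideways), leaning at 60 degrees within 7, square to the stand within 11 degrees (x of sole_heel in the frame of stand between 0.031 and 0.059 m and z of sole_heel in the frame of stand between 0.02 and 0.04 m and y of sole_heel in the frame of stand between -0.022 and 0.022 m and angle between sole's own z axis and vertical between 0.927 and 1.167 rad and angle between the y axis of sole and the y axis of stand, either way round below 0.2 rad and contact force between sole and stand above 0.2 N and x of sole_toe in the frame of stand below 0 m and linear speed of sole below 0.02 m/s); the robot touches nothing.
It fails at once if the sole falls or is thrown: faster than 0.5 m/s with no finger on it (linear speed of sole above 0.5 m/s and contact force between sole and the fingers below 0.05 N).
It fails at once if the sole touches the bench (height (world z) of any of sole_heel, sole_toe below 0.006 m).
It fails at once if a bystander on the bench is moved by more than 25 mm (distance of any of last_green, last_red, spool, glue, brush, hammer from where it was at the start of the episode above 0.025 m).
It also fails if it takes over 64 s, if anything falls off the work surface, if the arm or the gripper's body presses on something with over 40 N, if the wrist force passes 120 N, or if a joint passes its speed limit or range.

## Working session

There is one attempt and no reset: what is moved stays moved. The work goes in short steps, Python scripts to look and compute and a shell command to move; the robot and the scene stay as the last step left them, time stands still between calls to the robot, and variables do not carry over. Pictures are saved under pics/ and viewed, at most 10 in all, crops included, and the job is handed in when it is done.

```bash
ls; mkdir -p pics; python3 - <<'E'
from bench import r
import cv2
for n in ("top","scene"):
    cv2.imwrite(f"pics/{n}0.png",r.snapshot(n)[:,:,::-1]); p=r.camera_params(n); print(n,p)
print(r.camera_params("wrist")); s=r.sense(); print(s, r.tcp_to_grasp)
E
```

```text
pics
top {'fx': 440.6511469944255, 'fy': 440.6511469944255, 'cx': 323.4230080282189, 'cy': 206.09773871969196, 'R': array([[-0.11151916, -0.99375202, -0.00451717],
       [-0.96702157,  0.1095646 , -0.22992363],
       [ 0.22898199, -0.02127269, -0.97319819]]), 't': array([  41.78652286,  550.06579231, 1263.98520867])}
scene {'fx': 383.8471833522036, 'fy': 383.8471833522036, 'cx': 322.67769425956294, 'cy': 198.84675754206447, 'R': array([[-0.18311147,  0.98307779,  0.0053145 ],
       [ 0.75642247,  0.14434265, -0.63795788],
       [-0.62792933, -0.1127974 , -0.77005292]]), 't': array([  98.2826905 , -362.81891436, 1388.45591903])}
{'fx': 290.46008397989556, 'fy': 290.46008397989556, 'cx': 314.94528422597836, 'cy': 202.2905207856199, 'mount': array([[ 2.11042413e-04, -9.49922178e-01, -3.12486499e-01,
         7.90424641e+01],
       [ 9.99999884e-01,  6.50715774e-05,  4.77554884e-04,
         1.47668108e+00],
       [-4.33305986e-04, -3.12486563e-01,  9.49922081e-01,
        -1.76768621e+02],
       [ 0.00000000e+00,  0.00000000e+00,  0.00000000e+00,
         1.00000000e+00]])}
{'time': 0.1, 'joint_pos': array([ 6.43196400e+01,  7.50802061e+00,  8.53237194e+01,  2.27540594e-03,
        8.72593003e+01, -4.89330043e+00]), 'qd': array([ 0.03931791, -0.08374234, -0.06888173, -0.0948822 , -0.0564205 ,
       -0.01770714]), 'joint_efforts': array([ 5.53472728e-04, -5.70956969e+01, -5.01938975e+01, -3.01531354e-04,
        8.26216594e-03,  1.35979036e-05]), 'tool_pos': array([212.67387179, 560.47718122, 198.17161231]), 'tcp_rot': array([-1.79909485e+02, -1.00301194e-02,  1.59212822e+02]), 'ft_force': array([ 0.37570312, -0.10654684, -0.24668513]), 'wrist_torque': array([-0.0080876 ,  0.03067386, -0.0137117 ]), 'grip_force': 0.0, 'finger_gap': 85.26360868556297} 18.700000000000003
```

View pics/top0.png

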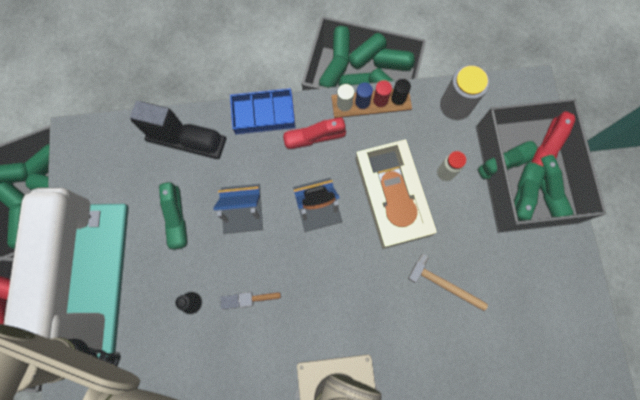

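View pics/scene0.png

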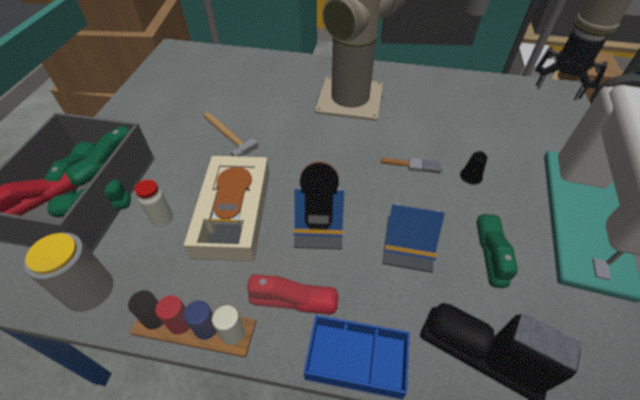

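The pad lies with its toe towards the robot and its heel on the far side (top view, corners near (357,153), (408,141), (436,233), (386,246)). The empty stand is at about (240,208), with its lip on the far side. I'll enlarge both.

```bash
python3 - <<'E'
import cv2
im=cv2.imread("pics/top0.png")[130:260,200:450]
im=cv2.resize(im,None,fx=3.2,fy=3.2,interpolation=cv2.INTER_CUBIC); print(im.shape)
cv2.imwrite("pics/crop1.png",im)
E
```

```text
(416, 800, 3)
```

View pics/crop1.png

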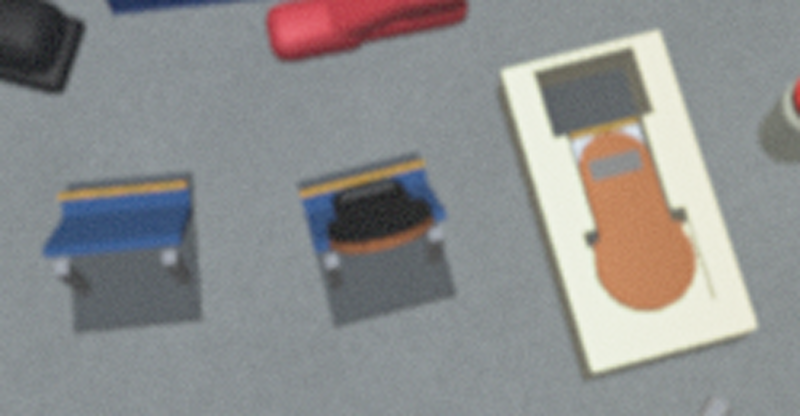

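Enlarged crop: the pad corners are at (502,72), (661,31), (757,327) and (590,377). The stand's board top runs (44,254)–(183,243), its lip (59,199)–(188,184) and its near base edge (75,332)–(202,320).

```bash
cat > h.py <<'E'
import numpy as np
from scipy.optimize import least_squares
def proj(p,X):
    c=X@np.array(p["R"]).T+p["t"]; return np.c_[p["fx"]*c[:,0]/c[:,2]+p["cx"],p["fy"]*c[:,1]/c[:,2]+p["cy"]]
def place(q,P):
    c,s=np.cos(q[2]),np.sin(q[2]); P=np.array(P,float)
    return np.c_[q[0]+c*P[:,0]-s*P[:,1],q[1]+s*P[:,0]+c*P[:,1],P[:,2]]
def fit(p,P,uv,q0):
    f=least_squares(lambda q:(proj(p,place(q,P))-uv).ravel(),q0,x_scale=[100,100,1],loss="soft_l1"); return f.x,f.fun.reshape(-1,2)
def wcam(par,s):
    from scipy.spatial.transform import Rotation as R
    T=np.eye(4);T[:3,:3]=R.from_euler("xyz",s["tcp_rot"],degrees=True).as_matrix();T[:3,3]=s["tool_pos"]
    W=np.linalg.inv(T@np.array(par["mount"])); return dict(par,R=W[:3,:3],t=W[:3,3])
E
python3 - <<'E'
from bench import r
from h import *
np.set_printoptions(precision=2,suppress=True)
p=r.camera_params("top"); f=lambda a:np.array(a)/3.2+[200,130]+0.5/3.2-0.5
q,e=fit(p,[[130,80,62],[130,-80,62],[-175,-80,62],[-175,80,62]],f([(502,72),(661,31),(757,327),(590,377)]),[650,-150,0]);print("pad",q[:2],np.degrees(q[2]));print(e)
w=place(q,[[66,0,0],[-62,0,0]]);print(w)
q,e=fit(p,[[-7.5,62,121],[-7.5,-62,121],[57.5,62,46],[57.5,-62,46],[-65,62,4],[-65,-62,4]],f([(44,254),(183,243),(59,199),(188,184),(75,332),(202,320)]),[600,200,0]);print("stand",q[:2],np.degrees(q[2]));print(e)
E
```

```text
pad [ 594.86 -239.66] 8.323005296601847
[[-0.   -0.15]
 [-0.43  0.29]
 [-0.06  0.86]
 [ 0.48 -1.13]]
[[ 660.17 -230.1     0.  ]
 [ 533.52 -248.63    0.  ]]
stand [576.71 235.19] -0.7640207077116511
[[-0.2  -1.69]
 [-0.71 -2.41]
 [ 0.28  0.59]
 [ 0.11  1.42]
 [ 0.19  0.38]
 [ 0.26  0.24]]
```

```bash
python3 -m handwheel '[[0,0,-0.02,8.59],[0,0,-0.02,8.59],[0,0,-0.02,8.59],[0,0,-0.02,8.59],[0,0,-0.02,8.59],[0,0,-0.02,8.59],[0,0,-0.02,8.59],[0,0,0,0.8]]' 0.04
```

```text
time: 0.9
tool_pos: [213.3, 561.9, 342.3]
tcp_rot: [179.9, -0.2, 98.1]
ft_force: [-1.0, 0.7, -0.6]
finger_gap: 40.2
grip_force: 0.0
```

```bash
python3 -m handwheel '[[-0.042,0.016,0,0],[-0.042,0.016,0,0],[-0.042,0.016,0,0],[-0.042,0.016,0,0],[-0.042,0.016,0,0],[-0.042,0.016,0,0],[-0.042,0.016,0,0],[-0.042,0.016,0,0],[-0.042,0.016,0,0],[-0.042,0.016,0,0]]'; python3 -m handwheel '[[-0.042,0.016,0,0],[-0.042,0.016,0,0],[-0.042,0.016,0,0],[-0.042,0.016,0,0],[-0.042,0.016,0,0],[-0.042,0.016,0,0],[-0.042,0.016,0,0],[-0.042,0.016,0,0],[0,0,0,0],[0,0,0,0]]'
python3 - <<'E'
from bench import r
import cv2
print(r.sense()["tool_pos"]); cv2.imwrite("pics/w1.png",r.snapshot("wrist")[:,:,::-1])
E
```

```text
time: 1.9
tool_pos: [431.9, 166.6, 337.6]
tcp_rot: [-179.9, 0.0, 98.5]
ft_force: [0.8, 0.3, 0.0]
finger_gap: 40.2
grip_force: 0.0
time: 2.9
tool_pos: [606.4, -146.5, 336.3]
tcp_rot: [-179.8, -0.1, 98.3]
ft_force: [-0.4, 0.6, 1.0]
finger_gap: 39.9
grip_force: 0.0
[ 606.41018124 -146.52284918  336.26011626]
```

View pics/w1.png

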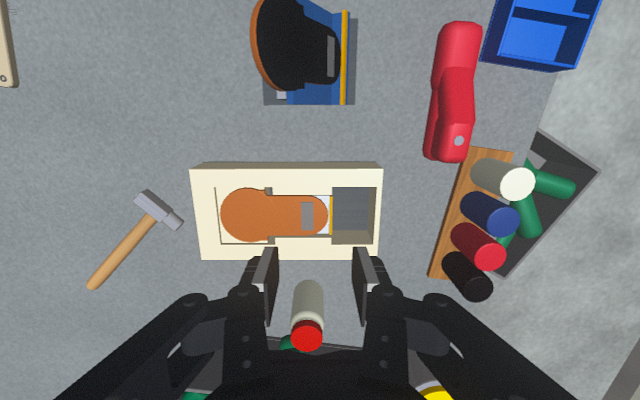

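The wrist view shows the whole pad. Its top-face corners are at about (190,169), (383,168), (379,260) and (201,261), and the well is on the right.

```bash
python3 - <<'E'
from bench import r
from h import *
np.set_printoptions(precision=2,suppress=True)
s=r.sense(); p=wcam(r.camera_params("wrist"),s)
q,e=fit(p,[[-175,80,62],[130,80,62],[130,-80,62],[-175,-80,62],[122,-51,62],[122,51,62]],np.array([(190,169),(383,168),(379,260),(201,261),(374,244),(377,187)]),[595,-240,.14]);print("pad",q[:2],np.degrees(q[2]));print(e)
print(place(q,[[64,0,0],[-62,0,0]]), s["tcp_rot"])
E
```

```text
pad [ 599.58 -239.89] 8.750692397639245
[[ 0.24  0.93]
 [ 0.2   0.81]
 [-1.91 -0.97]
 [ 1.99 -1.18]
 [-0.55  0.03]
 [ 0.02 -0.38]]
[[ 662.84 -230.16    0.  ]
 [ 538.31 -249.32    0.  ]] [-179.88   -0.08   98.38]
```

```bash
python3 -m handwheel '[[-0.03,0.014,0,0],[-0.03,0.014,0,0],[-0.031,0.014,0,0],[0,0,0.04,0],[0,0,0.04,0],[0,0,0.04,0],[0,0,0.04,0],[0,0,0.04,0],[0,0,0.04,0],[0,0,0,0]]'
python3 - <<'E'
from bench import r
import cv2
a=r.snapshot("wrist")[:,:,::-1]; b=r.snapshot("scene")[120:280,160:360,::-1]
b=cv2.resize(b,(500,400),interpolation=cv2.INTER_CUBIC); a=cv2.resize(a[150:,170:490],(300,234))
import numpy as np
c=np.zeros((400,800,3),np.uint8);c[:,:500]=b;c[:234,500:]=a
cv2.imwrite("pics/w2.png",c)
E
```

```text
time: 3.95
tool_pos: [656.7, -226.0, 91.6]
tcp_rot: [-179.4, -0.4, 98.5]
ft_force: [-1.0, 0.1, -1.3]
finger_gap: 40.1
grip_force: 0.0
```

View pics/w2.png

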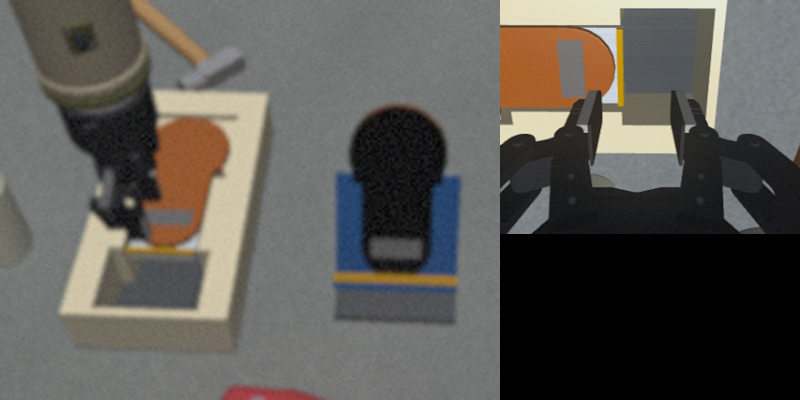

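```bash
cat >> h.py <<'E'
def back(p,uv,z):
    d=np.array([(uv[0]-p["cx"])/p["fx"],(uv[1]-p["cy"])/p["fy"],1]); R=np.array(p["R"]); d=R.T@d; c=-R.T@p["t"]; return c+d*(z-c[2])/d[2]
def inpad(X,q=(598,-240,np.radians(8.5))):
    c,s=np.cos(q[2]),np.sin(q[2]); d=X[:2]-np.array(q[:2]); return np.array([c*d[0]+s*d[1],-s*d[0]+c*d[1]])
E
python3 - <<'E'
from bench import r
from h import *
s=r.sense(); p=wcam(r.camera_params("wrist"),s); print(s["tool_pos"],inpad(s["tool_pos"]))
g=lambda u,v:(170+(u-500)/.9375,150+v/.9375)
for n,u,v,z in [("heel end",614,66,62),("strip top 46..51, z59",620,68,59),("sole -y edge",570,107,62),("sole +y edge",570,27,62),("well far",713,10,62)]: print(n,inpad(back(p,g(u,v),z)))
print(proj(p,np.array([s["tool_pos"]])))
E
```

```text
[ 661.06699504 -228.25874634   99.52948996] [64.10972633  2.29039072]
heel end [47.38069922 -2.23065706]
strip top 46..51, z59 [52.22669343 -5.27752291]
sole -y edge [  7.14595074 -41.41946344]
sole +y edge [12.75746085 31.62555539]
well far [126.95935535  45.27009042]
[[312.20731252 234.95966888]]
```

```bash
python3 -m handwheel '[[-0.006,0.001,0.01,0],[0,0,0.01,0],[0,0,0.01,0],[0,0,0.01,0],[0,0,0.01,0],[0,0,0.005,0],[0,0,0.005,0],[0,0,0,0]]'
```

```text
time: 4.85
tool_pos: [662.8, -235.2, 38.1]
tcp_rot: [-179.9, -0.0, 98.3]
ft_force: [-0.5, -0.2, -0.9]
finger_gap: 39.7
grip_force: 0.0
```

```bash
python3 - <<'E'
from bench import r
import cv2
print(r.sense()["tool_pos"],r.sense()["ft_force"])
import numpy as np
a=r.snapshot("wrist")[:,:,::-1]; b=r.snapshot("scene")[120:280,160:360,::-1]
c=np.zeros((400,800,3),np.uint8);c[:,:400]=cv2.resize(b,(400,320),interpolation=cv2.INTER_CUBIC).copy() if 0 else np.pad(cv2.resize(b,(400,320),interpolation=cv2.INTER_CUBIC),((0,80),(0,0),(0,0)));c[:312,400:]=cv2.resize(a[150:,170:490],(400,312))
cv2.imwrite("pics/w3.png",c)
E
```

```text
[ 662.81956057 -235.20574816   38.06238184] [-0.463227   -0.18296308 -0.88542148]
```

View pics/w3.png

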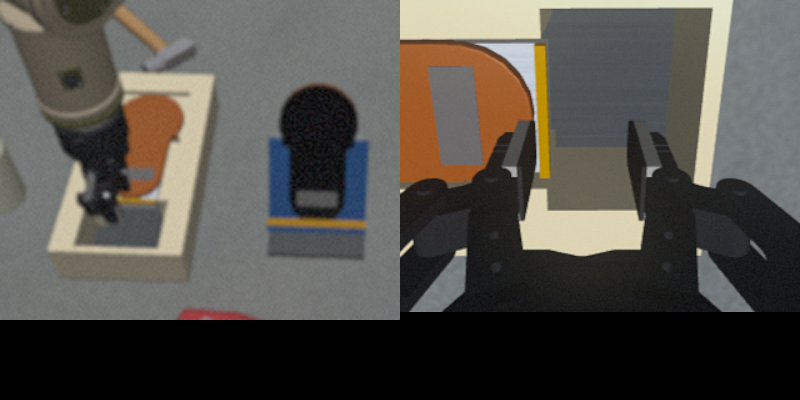

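The sole is still level and the fingertips are above it: half open, they stand well behind the TCP. I'll press with the fingers shut instead.

```bash
python3 -m handwheel '[[0,-0.008,-0.02,0],[0,-0.008,-0.02,0],[0,0,0,0],[0,0,0,0],[0,0,0,0],[0,0,0,0],[0,0,0,0]]' 0 20;  python3 -m handwheel '[[0,0,0.008,0],[0,0,0.008,0],[0,0,0,0]]'
python3 - <<'E'
from bench import r
import cv2
cv2.imwrite("pics/w4.png",cv2.resize(r.snapshot("wrist")[130:330,190:450,::-1],(780,600),interpolation=cv2.INTER_CUBIC))
E
```

```text
time: 5.65
tool_pos: [647.1, -237.4, 77.9]
tcp_rot: [-179.9, -0.1, 98.3]
ft_force: [-1.0, -1.6, 0.0]
finger_gap: 0.0
grip_force: 0.0
time: 5.95
tool_pos: [646.1, -237.1, 60.4]
tcp_rot: [-179.8, -0.1, 98.3]
ft_force: [-0.9, 0.5, -0.2]
finger_gap: -0.2
grip_force: 0.0
```

View pics/w4.png

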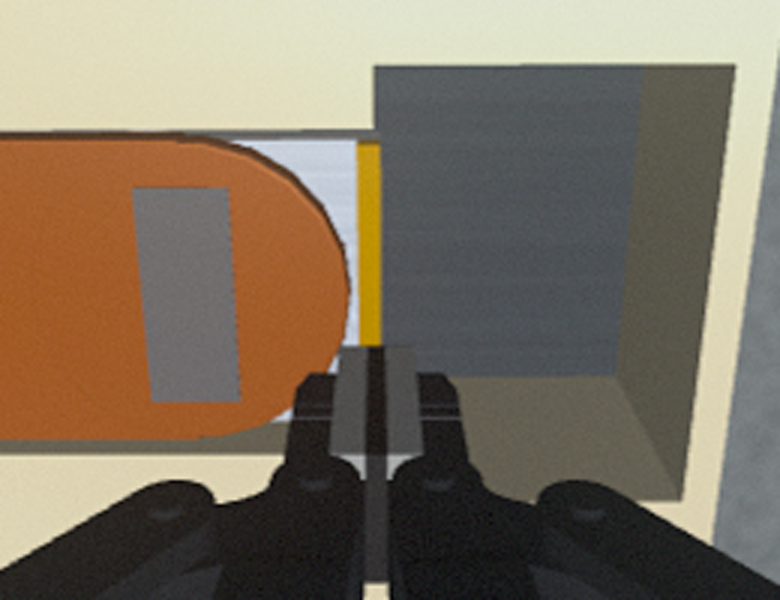

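The wrist view shows the shut tips centred on the yellow strip (crop column 375), with the heel end at (350,290). The sole is still level.

```bash
python3 - <<'E'
from bench import r
from h import *
np.set_printoptions(precision=1,suppress=True)
s=r.sense(); p=wcam(r.camera_params("wrist"),s); print(s["tool_pos"],inpad(s["tool_pos"]))
g=lambda u,v:(190+u/3,130+v/3)
for n,u,v,z in [("heel end",350,290,62),("strip",368,242,59),("sole +y",130,138,62),("sole -y",130,438,62),("wellcorner+",735,66,62),("wellcorner near",373,66,62),("well floor near -y corner",385,375,0),("well -y far",683,500,62)]: print(n,inpad(back(p,g(u,v),z)))
E
```

```text
[ 646.5 -237.3   61.3] [48.3 -4.5]
heel end [44.7  1.8]
strip [48.7 11.9]
sole +y [-0.3 35.9]
sole -y [ -6.8 -35.2]
wellcorner+ [122.8  50.4]
wellcorner near [50.  50.6]
well floor near -y corner [ 52.9 -52.5]
well -y far [123.2 -52.4]
```

```bash
python3 -m handwheel '[[0.004,-0.003,0,0],[0,0,0.006,0],[0,0,0.006,0],[0,0,0,0]]';for i in 1; do python3 -m handwheel '[[0,0,0.006,0],[0,0,0.006,0],[0,0,0,0]]'; done
```

```text
time: 6.4
tool_pos: [643.1, -233.9, 49.7]
tcp_rot: [-179.9, -0.1, 98.3]
ft_force: [0.0, 0.3, -0.6]
finger_gap: 0.0
grip_force: 0.0
time: 6.7
tool_pos: [643.1, -233.9, 37.5]
tcp_rot: [-179.9, -0.1, 98.3]
ft_force: [-1.2, -0.3, -0.4]
finger_gap: -0.1
grip_force: 0.0
```

```bash
python3 -m handwheel '[[0,0,0.006,0]]'; python3 - <<'E'
from bench import r
import cv2, numpy as np
a=r.snapshot("wrist")[:,:,::-1]; b=r.snapshot("scene")[120:280,160:360,::-1]
c=np.zeros((400,800,3),np.uint8);c[:320,:400]=cv2.resize(b,(400,320),interpolation=cv2.INTER_CUBIC);c[:312,400:]=cv2.resize(a[150:,170:490],(400,312))
cv2.imwrite("pics/w5.png",c)
E
```

```text
time: 6.8
tool_pos: [644.5, -234.5, 33.6]
tcp_rot: [179.9, 0.0, 98.3]
ft_force: [0.8, -0.3, 0.9]
finger_gap: -0.2
grip_force: 0.0
```

View pics/w5.png

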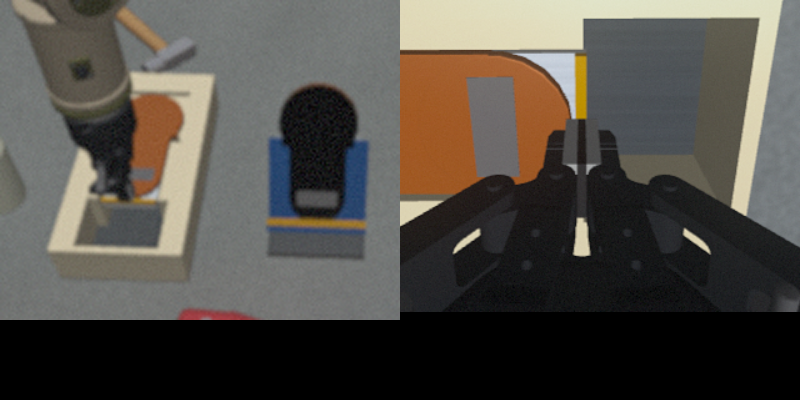

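No contact yet, with the sole still level, so the fingertips sit well above the reported TCP. I'll keep feeling down in small steps.

```bash
python3 -m handwheel '[[0,0,0.004,0],[0,0,0.004,0]]'; python3 -m handwheel '[[0,0,0.004,0],[0,0,0.004,0]]'; python3 -m handwheel '[[0,0,0.004,0],[0,0,0,0]]'
```

```text
time: 7.1
tool_pos: [645.3, -234.4, 26.3]
tcp_rot: [179.9, 0.1, 98.3]
ft_force: [2.4, 2.5, 7.0]
finger_gap: -0.1
grip_force: 3.6
time: 7.3
tool_pos: [646.3, -234.2, 19.1]
tcp_rot: [179.7, 0.1, 98.3]
ft_force: [3.6, 3.7, 6.1]
finger_gap: 0.1
grip_force: 3.8
time: 7.5
tool_pos: [646.3, -234.2, 14.5]
tcp_rot: [179.7, 0.1, 98.3]
ft_force: [3.7, 1.1, 3.5]
finger_gap: -0.3
grip_force: 1.9
```

Contact came at a TCP reading of z≈28, so the tips stand about 34 mm behind the TCP. The heel is now going down, so I'll follow its arc.

```bash
python3 -m handwheel '[[0,-0.001,0.004,0],[0,-0.001,0.004,0]]'; python3 -m handwheel '[[0,-0.002,0.004,0],[0,-0.001,0.004,0]]';python3 - <<'E'
from bench import r
import cv2, numpy as np
a=r.snapshot("wrist")[:,:,::-1]; b=r.snapshot("scene")[120:280,160:360,::-1]
c=np.zeros((400,800,3),np.uint8);c[:320,:400]=cv2.resize(b,(400,320),interpolation=cv2.INTER_CUBIC);c[:312,400:]=cv2.resize(a[150:,170:490],(400,312))
cv2.imwrite("pics/w6.png",c)
E
```

```text
time: 7.7
tool_pos: [645.4, -234.5, 7.5]
tcp_rot: [179.6, 0.1, 98.3]
ft_force: [7.8, 2.4, 4.6]
finger_gap: 0.1
grip_force: 4.1
time: 7.9
tool_pos: [642.8, -235.0, -0.6]
tcp_rot: [179.6, 0.1, 98.3]
ft_force: [7.5, 1.9, 3.6]
finger_gap: -0.1
grip_force: 3.9
```

View pics/w6.png

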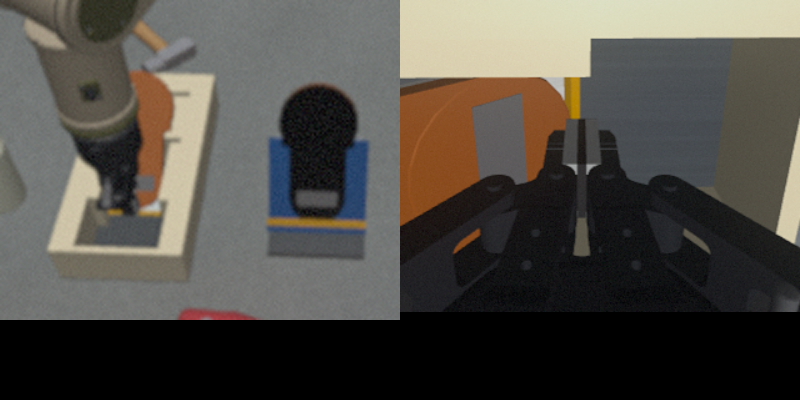

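The sole is now clearly tilted, with the heel following the fingers down beside the strip. I'll continue to the hard stop on force.

```bash
python3 -m handwheel '[[0,-0.002,0.004,0],[0,-0.001,0.003,0]]'; python3 -m handwheel '[[0,-0.001,0.003,0],[0,-0.001,0.003,0]]'
```

```text
time: 8.2
tool_pos: [638.7, -235.5, -8.2]
tcp_rot: [179.7, 0.1, 98.3]
ft_force: [3.5, 1.9, 4.8]
finger_gap: 0.1
grip_force: 3.1
time: 8.4
tool_pos: [637.8, -236.2, -12.7]
tcp_rot: [179.6, 0.2, 98.3]
ft_force: [9.4, 5.2, 18.2]
finger_gap: -0.1
grip_force: 4.1
```

```bash
python3 -m handwheel '[[0,0,0.003,0]]';python3 -m handwheel '[[0,-0.001,0.002,0]]'
```

```text
time: 8.5
tool_pos: [639.2, -236.7, -14.2]
tcp_rot: [179.5, 0.2, 98.3]
ft_force: [10.2, 3.4, 18.8]
finger_gap: 0.2
grip_force: 4.2
time: 8.6
tool_pos: [639.8, -237.0, -15.0]
tcp_rot: [179.3, 0.3, 98.3]
ft_force: [14.1, 3.8, 22.1]
finger_gap: 0.3
grip_force: 5.4
```

```bash
python3 -m handwheel '[[0,0,0,0],[0,0,0,0],[0,0.008,0,0],[0,0.008,-0.02,0],[0,0.004,-0.04,0],[0,0,-0.04,0],[0,0,-0.04,0],[0,0,-0.04,0],[0,0,-0.04,0],[0,0,-0.02,0]]'; python3 - <<'E'
from bench import r
from h import *
import cv2
im=r.snapshot("scene"); np.save("pics/s7.npy",im); cv2.imwrite("pics/s7.png",im[:,:,::-1])
p=r.camera_params("scene"); print(r.sense()["tool_pos"])
q=(598,-240,np.radians(8.5))
hsv=cv2.cvtColor(im,cv2.COLOR_RGB2HSV); m=((hsv[...,0]<18)&(hsv[...,1]>120)); m[:,:185]=0;m[:,275:]=0;m[:130]=0;m[260:]=0
n,l,st,c=cv2.connectedComponentsWithStats(m.astype(np.uint8)); print(st[1:][st[1:,4]>60],c[1:][st[1:,4]>60])
for d in (0,45,50,55,60):
    t=np.radians(d);P=[]
    for rr,y in((-135,0),(-90,48),(-90,-48),(-45,0),(25,0)):
        P.append([rr*np.cos(t)+14*np.sin(t),y,48-rr*np.sin(t)+14*np.cos(t)])
    print(d,proj(p,place(q,P)).round(0).tolist())
E
```

```text
time: 9.6
tool_pos: [653.9, -233.6, 223.5]
tcp_rot: [179.8, 0.1, 98.3]
ft_force: [0.3, -0.6, -0.2]
finger_gap: 0.0
grip_force: 0.0
[ 654.84387735 -234.02107178  226.30334632]
[[ 208  159   36   67 1615]] [[226.08235294 186.90526316]]
0 [[237.0, 167.0], [251.0, 180.0], [216.0, 179.0], [230.0, 192.0], [225.0, 212.0]]
45 [[227.0, 156.0], [246.0, 174.0], [208.0, 173.0], [227.0, 191.0], [227.0, 218.0]]
50 [[226.0, 157.0], [245.0, 175.0], [207.0, 174.0], [226.0, 192.0], [227.0, 219.0]]
55 [[225.0, 158.0], [244.0, 176.0], [206.0, 175.0], [226.0, 193.0], [227.0, 219.0]]
60 [[223.0, 159.0], [244.0, 177.0], [205.0, 176.0], [226.0, 194.0], [227.0, 219.0]]
```

```bash
python3 - <<'E'
from bench import r
from h import *
import cv2
q=(598,-240,np.radians(8.5))
def mask(im):
    h=cv2.cvtColor(im,cv2.COLOR_RGB2HSV); m=((h[...,0]<18)&(h[...,1]>110)&(h[...,2]>60)).astype(np.uint8)
    n,l,st,c=cv2.connectedComponentsWithStats(m); k=1+np.argmax(st[1:,4]); return l==k,st[k]
for name in("wrist","top"):
    s=r.sense(); im=r.snapshot(name); cv2.imwrite(f"pics/{name}7.png",im[:,:,::-1]); p=r.camera_params(name)
    if name=="wrist":p=wcam(p,s)
    if name=="top": im=im.copy(); im[:,:340]=0; im[:130]=0; im[:,440:]=0
    m,st=mask(im); print(name,st); ys,xs=np.nonzero(m); print([ (xs[i],ys[i]) for i in (xs.argmin(),ys.argmin(),xs.argmax(),ys.argmax())])
    for d in (48,52,56,60):
        t=np.radians(d)
        a=np.linspace(0,2*np.pi,40); P=[[ (rr:=-87+48*np.cos(k))*np.cos(t)+14*np.sin(t),48*np.sin(k),48-rr*np.sin(t)+14*np.cos(t)] for k in a]
        u=proj(p,place(q,P)); print(d,u.min(0).round(0),u.max(0).round(0))
E
```

```text
wrist [ 166  140  131   98 8778]
[(np.int64(166), np.int64(194)), (np.int64(212), np.int64(140)), (np.int64(296), np.int64(161)), (np.int64(201), np.int64(237))]
48 [157. 140.] [247. 236.]
52 [163. 141.] [250. 237.]
56 [170. 141.] [252. 239.]
60 [177. 141.] [255. 240.]
top [343 135   1   1   1]
[(np.int64(343), np.int64(135)), (np.int64(343), np.int64(135)), (np.int64(343), np.int64(135)), (np.int64(343), np.int64(135))]
48 [385. 185.] [418. 202.]
52 [384. 184.] [418. 199.]
56 [384. 183.] [417. 196.]
60 [384. 182.] [417. 193.]
```

```bash
python3 - <<'E'
from bench import r
from h import *
s=r.sense(); p=wcam(r.camera_params("wrist"),s)
print(s["tool_pos"],inpad(s["tool_pos"]),inpad(back(p,(166,194),168)),inpad(back(p,(166,194),164)))
E
python3 -m handwheel '[[0,-0.027,0,0],[0,-0.027,0,0],[0,-0.027,0,0],[0.002,-0.027,0,0],[0,0,0.02,0],[0,0,0.02,0],[0,0,0,0]]' 0.06 20
python3 - <<'E'
from bench import r
import cv2
a=r.snapshot("wrist");cv2.imwrite("pics/w8.png",cv2.resize(a[100:350,120:520,::-1],(800,500),interpolation=cv2.INTER_CUBIC)); print(r.sense()["tool_pos"])
E
```

```text
[ 653.60184925 -233.41591814  220.58382155] [55.96430021 -1.70671519] [-64.52738445  11.53591773] [-66.66022304  10.3495081 ]
time: 10.45
tool_pos: [542.3, -244.9, 172.9]
tcp_rot: [-179.5, -0.3, 98.3]
ft_force: [0.1, 0.4, -0.7]
finger_gap: 60.1
grip_force: 0.0
[ 543.37618265 -245.36122951  175.12515993]
```

```bash
python3 -m handwheel '[[0,0.001,0.015,0],[0,0.001,0.015,0],[-0.002,0,0.015,0],[0,0,0.015,0],[0,0,0.003,0],[0,0,0,0]]'; python3 -m handwheel '[[0,0,0,0],[0,0,0,0],[0,0,0,0],[0,0,0,0],[0,0,0,0]]' 0 30
```

```text
time: 11.1
tool_pos: [547.3, -247.8, 114.8]
tcp_rot: [-179.9, -0.1, 98.3]
ft_force: [-0.2, -0.7, -0.1]
finger_gap: 60.1
grip_force: 0.0
time: 11.6
tool_pos: [549.2, -248.5, 117.2]
tcp_rot: [179.9, 0.1, 98.3]
ft_force: [1.0, 0.3, 3.2]
finger_gap: 17.4
grip_force: 28.2
```

The toe is gripped at a 17 mm gap because the sole is still tilted. I'll bring it upright about its heel and then lift.

```bash
python3 -m handwheel '[[0,0.008,-0.006,0],[0,0.008,-0.006,0],[0,0.01,-0.006,0],[0,0.01,-0.005,0],[0,0.01,-0.005,0],[0,0,0,0]]'; python3 -m handwheel '[[0,0.01,-0.005,0],[0,0.01,-0.004,0],[0,0.01,-0.003,0],[0,0,0,0],[0,0,0,0]]'
```

```text
time: 12.2
tool_pos: [595.5, -241.2, 145.2]
tcp_rot: [179.9, 0.0, 98.3]
ft_force: [2.2, 0.4, 1.9]
finger_gap: 9.6
grip_force: 30.5
time: 12.7
tool_pos: [622.4, -237.1, 155.2]
tcp_rot: [-179.9, -0.0, 98.3]
ft_force: [-0.7, -0.0, -2.2]
finger_gap: 7.5
grip_force: 29.3
```

```bash
python3 -m handwheel '[[0,0,-0.02,0],[0,0,-0.03,0],[0,0,-0.04,0],[0,0,-0.04,0],[0,0,-0.04,0],[0,0,-0.04,0],[0,0,-0.01,0],[0,0,0,4.5],[0,0,0,4.5],[0,0,0,0]]' 0 40; python3 -m handwheel '[[0.02,0,0,0],[0.035,0,0,0],[0.035,0,0,0],[0.035,0,0,0],[0.035,0,0,0],[0.035,0,0,0],[0.035,0,0,0],[0.035,0,0,0],[0.02,0,0,0],[0,0,0,0]]';  python3 -m handwheel '[[0,0,0,0],[0,0,0,0]]'
python3 - <<'E'
from bench import r
import cv2
s=r.sense();print(s["tool_pos"],s["tcp_rot"])
a=r.snapshot("wrist");cv2.imwrite("pics/w9.png",cv2.resize(a[:,120:440,::-1],(480,600),interpolation=cv2.INTER_CUBIC)); cv2.imwrite("pics/w9full.png",a[:,:,::-1])
import json;json.dump([list(s["tool_pos"]),list(s["tcp_rot"])],open("p9.json","w"))
E
```

```text
time: 13.7
tool_pos: [622.5, -237.4, 374.3]
tcp_rot: [-179.9, -0.0, 89.2]
ft_force: [0.3, -0.4, -1.0]
finger_gap: 6.9
grip_force: 44.0
time: 14.7
tool_pos: [625.9, 51.6, 375.4]
tcp_rot: [-179.9, -0.1, 89.6]
ft_force: [0.5, -0.3, -1.3]
finger_gap: 7.4
grip_force: 43.9
time: 14.9
tool_pos: [626.5, 47.1, 375.7]
tcp_rot: [-180.0, 0.0, 89.3]
ft_force: [-0.6, -0.3, -1.5]
finger_gap: 7.4
grip_force: 43.9
[626.51557095  47.09350555 375.71100213] [-1.79965319e+02  2.14644847e-02  8.92944496e+01]
```

```bash
python3 - <<'E'
from bench import r
from h import *
import cv2,json
a,b=json.load(open("p9.json")); p=wcam(r.camera_params("wrist"),dict(tool_pos=a,tcp_rot=b))
u=proj(p,place((577,235,-.013),[[-7.5,62,121],[-7.5,-62,121],[57.5,62,46],[57.5,-62,46],[-65,62,4],[-65,-62,4],[85,62,4],[85,-62,4]]));print(u.round())
x0,y0=np.maximum(u.min(0).astype(int)-15,0); x1,y1=np.minimum(u.max(0).astype(int)+15,[640,400]); y1=max(y1,0)
im=cv2.imread("pics/w9full.png"); k=min(800/640,600/400)
w=im[y0:y1,x0:x1]; f=min(500/w.shape[1],600/w.shape[0]); print(x0,y0,x1,y1,f)
w=cv2.resize(w,None,fx=f,fy=f,interpolation=cv2.INTER_CUBIC)
c=np.zeros((600,800,3),np.uint8); c[:w.shape[0],:w.shape[1]]=w
s=r.snapshot("scene")[40:260,200:420,::-1]; c[:290,510:800]=cv2.resize(s,(290,290))
c[300:481,510:800]=cv2.resize(im,(290,181)); cv2.imwrite("pics/c9.png",c)
E
```

```text
[[266. -37.]
 [270.  73.]
 [318. -13.]
 [318.  78.]
 [242.  -3.]
 [247.  80.]
 [335.  -3.]
 [333.  80.]]
226 0 349 95 4.065040650406504
```

View pics/c9.png

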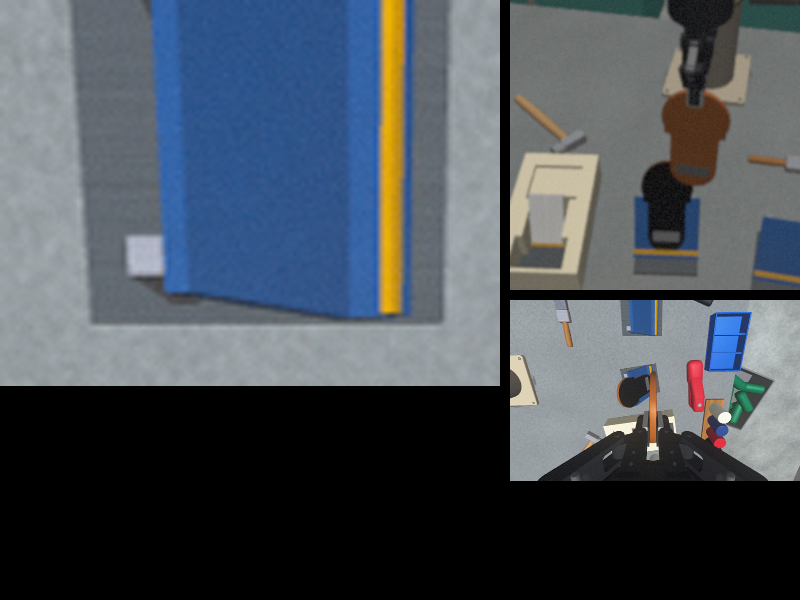

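The sole hangs upright, edge-on to the wrist camera, with its top face towards +x. In the crop the empty stand's near base corners are at (91,323) and (444,321), its board-top corner at (188,293) and its lip end at (391,313). In the scene camera the heel end is at about (338,181) and the toe at (342,108).

```bash
python3 - <<'E'
from bench import r
from h import *
import json
np.set_printoptions(precision=1,suppress=True)
a,b=json.load(open("p9.json")); p=wcam(r.camera_params("wrist"),dict(tool_pos=a,tcp_rot=b))
uv=np.array([(91,323),(444,321),(188,293),(391,313)])/4.065+[226,0]
P=[[-65,-62,4],[85,-62,4],[-7.5,-62,121],[57.5,-62,46]]
f=least_squares(lambda q:(proj(p,place([q[0],q[1],np.radians(-.8)],P))-uv).ravel(),[577,235],loss="soft_l1");print(f.x,f.fun)
p=r.camera_params("scene"); s=r.sense()["tool_pos"];print(s)
for n,u in(("heel",(338.1,181.1)),("toe",(341.9,108.3))):
    f=least_squares(lambda q:(proj(p,np.array([[s[0]+4,q[0],q[1]]]))[0]-u),[47,250]);print(n,f.x)
E
```

```text
[580.5 236.3] [ 0.7 -0.2 -0.2  0.5  0.5 -0.4 -2.5  0.1]
[626.7  46.7 375.9]
heel [ 48.7 247.8]
toe [ 48.5 432. ]
```

```bash
python3 -m handwheel '[[0.02,0.001,0,0],[0.035,0.001,0,0],[0.035,0,0,0],[0.035,0,0,0],[0.035,0,0,0],[0.027,0,0,0],[0,0,0,0],[0,0,0,0]]'; python3 -m handwheel '[[0,0,0.02,0],[0,0,0.03,0],[0,0,0.03,0],[0,0,0.03,0],[0,0,0.03,0],[0,0,0.02,0],[0,0,0.01,0],[0,0,0,0],[0,0,0,0]]'; python3 - <<'E'
from bench import r
import numpy as np
print(np.mean([r.sense()["tool_pos"] for _ in range(5)],0),r.sense()["joint_pos"].round(1))
E
```

```text
time: 15.8
tool_pos: [631.2, 234.3, 375.7]
tcp_rot: [-180.0, 0.0, 89.3]
ft_force: [0.4, -0.2, -2.4]
finger_gap: 7.0
grip_force: 44.0
time: 16.7
tool_pos: [631.8, 234.0, 207.6]
tcp_rot: [179.9, -0.0, 89.2]
ft_force: [-0.4, 0.5, -1.3]
finger_gap: 6.9
grip_force: 43.9
[631.84559503 234.03640459 207.57029514] [16.  18.6 71.5 -0.  89.7 16.7]
```

```bash
python3 -m handwheel '[[0.001,-0.002,0.01,0],[0,0,0.01,0],[0,0,0.01,0],[0,0,0.004,0],[0,0,0,0]]'; python3 -m handwheel '[[0,0,0.003,0],[0,0,0,0]]';python3 -m handwheel '[[0,0,0.003,0],[0,0,0,0]]'
```

```text
time: 17.2
tool_pos: [628.3, 235.5, 170.4]
tcp_rot: [-179.9, 0.0, 89.3]
ft_force: [-0.6, -1.0, -2.0]
finger_gap: 7.1
grip_force: 43.9
time: 17.4
tool_pos: [629.2, 235.8, 169.1]
tcp_rot: [180.0, -0.0, 89.3]
ft_force: [-0.8, -0.0, -1.9]
finger_gap: 6.9
grip_force: 43.9
time: 17.6
tool_pos: [629.1, 235.7, 165.9]
tcp_rot: [-180.0, 0.0, 89.3]
ft_force: [-1.0, -0.7, -1.3]
finger_gap: 6.9
grip_force: 43.9
```

```bash
python3 -m handwheel '[[0,0,0.003,0],[0,0,0,0]]';python3 -m handwheel '[[0,0,0.002,0],[0,0,0,0]]';python3 -m handwheel '[[0,0,0.002,0],[0,0,0,0]]'
```

```text
time: 17.8
tool_pos: [629.9, 235.9, 164.5]
tcp_rot: [179.9, -0.0, 89.3]
ft_force: [-1.8, 0.3, 4.2]
finger_gap: 6.8
grip_force: 44.7
time: 18.0
tool_pos: [630.6, 236.1, 164.3]
tcp_rot: [179.8, -0.1, 89.3]
ft_force: [-1.2, -0.6, 11.9]
finger_gap: 6.7
grip_force: 46.0
time: 18.2
tool_pos: [631.5, 236.3, 164.1]
tcp_rot: [179.6, -0.1, 89.3]
ft_force: [-2.8, -2.2, 18.1]
finger_gap: 6.9
grip_force: 47.2
```

Contact at heel height z≈36, which is the ledge. I'll ease off, loosen the fingers and swing the toe back onto the board between them.

```bash
python3 -m handwheel '[[0,0,-0.004,0],[0,0,0,0],[0,0,0,0]]';python3 -m handwheel '[[0,-0.002,0,0],[0,-0.004,0,0],[0,-0.004,0.001,0],[0,0,0,0]]' 0.018; python3 -m handwheel '[[0,-0.005,0,0],[0,-0.005,0.001,0],[0,-0.005,0.001,0],[0,-0.005,0.001,0],[0,-0.005,0.001,0],[0,0,0,0]]' 0.026
```

```text
time: 18.5
tool_pos: [629.7, 235.9, 164.1]
tcp_rot: [179.9, -0.0, 89.3]
ft_force: [-0.8, -0.1, 6.6]
finger_gap: 7.4
grip_force: 45.2
time: 18.9
tool_pos: [618.1, 235.8, 161.4]
tcp_rot: [-179.9, 0.0, 89.3]
ft_force: [0.1, 0.7, 0.7]
finger_gap: 17.8
grip_force: 0.1
time: 19.5
tool_pos: [593.3, 236.2, 157.9]
tcp_rot: [-180.0, 0.0, 89.3]
ft_force: [0.6, 0.5, 0.2]
finger_gap: 26.2
grip_force: 0.1
```

```bash
cat > chk.py <<'E'
from bench import r
from h import *
import cv2
im=r.snapshot("scene"); p=r.camera_params("scene"); h=cv2.cvtColor(im,cv2.COLOR_RGB2HSV)
m=((h[...,0]<18)&(h[...,1]>110)&(h[...,2]>50)); m[:,:375]=0; m[:,470:]=0; m[:80]=0; m[290:]=0
m[150:175,375:412]=0  # brush
n,l,st,c=cv2.connectedComponentsWithStats(m.astype(np.uint8)); k=st[:,4]>40; print(st[k][1:].tolist(),c[k][1:].round(1).tolist())
q=(580.5,236.3,np.radians(-.8))
for d in(90,80,75,70,65,60):
    t=np.radians(d);u=np.array([-np.cos(t),0,np.sin(t)]);n=np.array([np.sin(t),0,np.cos(t)]);o=np.array([46,0,32])
    P=[o+8*n,o+180*u+8*n]+[o+8*n+u*L+[0,y,0] for L,y in((130,48),(130,-48))]; print(d,proj(p,place(q,P)).round(0).tolist())
E
python3 chk.py
```

```text
[[400, 189, 44, 61, 1526]] [[419.1, 217.3]]
90 [[410.0, 252.0], [426.0, 206.0], [443.0, 224.0], [399.0, 217.0]]
80 [[410.0, 252.0], [426.0, 196.0], [443.0, 216.0], [399.0, 209.0]]
75 [[410.0, 252.0], [426.0, 191.0], [443.0, 213.0], [400.0, 206.0]]
70 [[410.0, 252.0], [426.0, 187.0], [443.0, 210.0], [400.0, 203.0]]
65 [[410.0, 251.0], [425.0, 184.0], [442.0, 207.0], [400.0, 201.0]]
60 [[410.0, 251.0], [425.0, 181.0], [442.0, 205.0], [400.0, 198.0]]
```

The sole is following, at about 73° and centred. Continuing.

```bash
python3 -m handwheel '[[0,-0.006,0.002,0],[0,-0.006,0.002,0],[0,-0.006,0.002,0],[0,-0.006,0.002,0],[0,0,0,0]]'; python3 -m handwheel '[[0,-0.006,0.003,0],[0,-0.006,0.003,0],[0,-0.006,0.003,0],[0,0,0,0]]' 0.03; python3 chk.py | head -1;  python3 -m handwheel '[[0,-0.004,0.002,0],[0,-0.003,0.001,0],[0,-0.003,0.001,0],[0,0,0,0]]'; python3 chk.py | head -1
```

```text
time: 20.05
tool_pos: [569.0, 236.5, 149.6]
tcp_rot: [-179.9, 0.0, 89.3]
ft_force: [0.5, 0.5, 0.8]
finger_gap: 26.1
grip_force: 0.2
time: 20.45
tool_pos: [550.9, 236.6, 140.3]
tcp_rot: [-179.9, 0.0, 89.3]
ft_force: [-1.0, -0.6, 0.5]
finger_gap: 29.9
grip_force: 0.3
[[400, 180, 42, 71, 1742]] [[418.4, 212.6]]
time: 20.9
tool_pos: [541.7, 236.8, 136.9]
tcp_rot: [-180.0, 0.0, 89.3]
ft_force: [-0.4, -0.3, -0.1]
finger_gap: 29.9
grip_force: 0.0
[[400, 180, 42, 71, 1778]] [[418.4, 212.2]]
```

The mask matches the 60° pose on the board and the fingers carry no load. I'll open and withdraw straight up.

```bash
python3 -m handwheel '[[0,0,0,0],[0,0,0,0],[0,0,-0.01,0],[0,0,-0.02,0],[0,0,-0.03,0],[0,0,-0.04,0],[0,0,-0.04,0],[0,0,0,0],[0,0,0,0]]' 0.045; python3 chk.py; python3 -c "
from bench import r
from h import *
import cv2
im=r.snapshot('scene');"
```

```text
time: 21.85
tool_pos: [543.1, 237.1, 279.6]
tcp_rot: [179.8, -0.1, 89.3]
ft_force: [0.3, -0.2, -1.1]
finger_gap: 45.0
grip_force: 0.0
[[400, 180, 42, 70, 1930]] [[418.9, 210.2]]
90 [[410.0, 252.0], [426.0, 206.0], [443.0, 224.0], [399.0, 217.0]]
80 [[410.0, 252.0], [426.0, 196.0], [443.0, 216.0], [399.0, 209.0]]
75 [[410.0, 252.0], [426.0, 191.0], [443.0, 213.0], [400.0, 206.0]]
70 [[410.0, 252.0], [426.0, 187.0], [443.0, 210.0], [400.0, 203.0]]
65 [[410.0, 251.0], [425.0, 184.0], [442.0, 207.0], [400.0, 201.0]]
60 [[410.0, 251.0], [425.0, 181.0], [442.0, 205.0], [400.0, 198.0]]
```

```bash
python3 -c "
from bench import r
print(r.hand_in())"
```

```text
the job is handed in; nothing more can be done
None
```

The sole was tipped up, lifted out by its toe and set heel-down on the empty blue stand; by camera it leans at about 60° and is centred. The gripper is clear, and I handed the job in at about 22 s of the 64 s allowed; no verdict came back.

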